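Brush out the tilted sample beaker

TASK

Take the long brush off its rest and brush out the steel beaker that is clamped slanting in its stand: push the bristles down to the bottom, draw them back until they show at the mouth without taking the brush out, and push them down to the bottom again, never ramming the beaker. Then draw the brush out and lay it back on its rest as you found it, level across both posts with the bristles to the same end, and let go. Leave the test weight, the red case and the meter where they are.

Things in the scene. Friction and masses are not known exactly. Their poses are not given: they have to be found in the camera images.
- brush_mid (a point): Long brush, 200 mm, 90 g: round bristle head (50 mm long), bare steel rod (70 mm long, 10 mm thick), wooden handle (80 mm long). This point: on its axis at half its length; x runs from bristle end to handle end, z up as it lies. At first it lies level on the rest, axis 55 mm above the bench, bristles towards the robot, handle away from it.
- brush_tip (a point): Bristle end of the brush, on its axis, 100 mm from brush_mid (at -x). Same axes as the brush. The pale bristles are 63 mm across and give way freely; only the head's stiff core, 44 mm across, makes contact.
- brush_grip (a point): Middle of the wooden handle, on the brush's axis, 60 mm from brush_mid towards the handle end and 160 mm from the bristle end; same axes. The handle is 18 mm wide, 20 mm high: the place to grip, from above across its width. As it lies on the rest there is 47 mm free below the axis here.
- beaker: Open round steel beaker, fixed, slanting: outside 84 mm across, 100 mm long; inside 76 mm across, 95 mm deep. Origin at the centre of its underside; z runs along its axis out of the mouth, 55 degrees from vertical (the mouth looks away from the robot and upwards, 35 degrees above level); y is level.
- mouth (a point): Centre of the beaker's mouth, in the plane of the rim, 120 mm above the bench; 100 mm along the beaker's z from its origin. Axes as the beaker.
- bottom (a point): Centre of the beaker's inside bottom, 95 mm along the axis below the mouth. Axes as the beaker.
- stand: Low fixed stand holding the beaker: base 150 x 120 x 8 mm, two upright cheeks 106 mm high beside the beaker's middle, with clamp screws reaching 61 mm to either side. Origin on the bench, vertically below the mouth; the base reaches from x = -130 to +20 mm; x is the level direction in which the mouth looks.
- rest: Fixed grey brush rest: base 150 x 70 x 8 mm, two posts (8 mm thick, 64 mm wide), each with a flat saddle about 33 mm wide between flaring lips 20 mm high. Origin on the bench; x is the direction of the brush lying in it, bristles to handle. The rod lies on the post at x = -25 mm (saddle 50 mm high), the handle's end on the post at x = +88 mm (saddle 45 mm high).
- rest_mid (a point): Where the middle of the brush (point brush_mid) belongs when it lies on the rest: 55 mm above the rest's origin. Axes as the rest.
- weight_mid (a point): Steel test weight, loose bystander: cylinder 50 mm across with a knob, 70 mm high; this point is half-way up, z up.
- case_mid (a point): Closed red instrument case, loose bystander: 100 x 200 x 35 mm; this point is its centre, long side along its y.
- meter_mid (a point): Orange multimeter lying face up, loose bystander: 90 x 170 mm, 42 mm high with its dial; this point is 17 mm above the bench, long side along its y.
Things that resemble listed ones, but are neither listed nor needed, are in the scene too. What is shaped like the rest but black or turquoise is not meant.

How it is judged:
By the outcome, as a careful person would: the job done as asked, in the order asked, and still so for the second after the job is handed in, with the robot touching nothing.
It also fails if it takes over 58 s, if anything falls off the work surface, if the arm or the gripper's body presses on something with over 40 N, if the wrist force passes 120 N, or if a joint passes its speed limit or range.

ROBOT

A 6-joint arm with a two-finger parallel gripper is mounted at the origin on the work surface. World frame = base frame: x ahead of the robot, y to its left, z up, the work surface at z = 0. Lengths are in m, angles in rad, forces in N, time in s.
With the tool pointing down it reaches from about 0.4 to 0.925 m from the base axis. Payload 3.4 kg.
Tool frame: the origin (TCP) lies at the very end of the fingers, on their centre line; the grasp point (between the pads) lies 19 mm behind it; z points along the fingers, y is the direction in which the jaws open and shut (so a half turn about z gives the same grasp; the last joint's range is limited). The gripper opens to 85 mm and grips with 20 to 120 N. Pads are 22 mm wide; open, the fingers measure 114 mm over their backs; the gripper's body (76 mm by 85 mm) begins 54 mm behind the grasp point. The pads swing forward as they close: fully open they stand 13 mm farther back than shut.
Start: joints at [-0.073, 0.307, 1.506, -0, 1.328, -0.073], TCP at [0.575, -0, 0.231] pointing down, gripper open.
Joint ranges: [-3.12, 3.12], [-1.05, 2.28], [0.14, 2.33], [-1.42, 4.57], [0.1, 2.73], [-2.68, 2.68]. Speed limits (rad/s): [2.57, 2.57, 3.14, 3.14, 3.14, 3.14].

INTERFACE

Orientations are given as a unit quaternion [x, y, z, w].
In Python, from cell import read_state, eyes, sign_off gives the robot as it stands. The module is installed in compiled form; this text tells all that it offers.
- The arm moves only by the shell command python3 -m inch 'ROWS' [FORCE]. ROWS is JSON, a list of rows, each an object of numbers: "x", "y", "z": the shift along the tool's x, y, z in m; "rx", "ry", "rz": the turn, a rotation vector about the tool's x, y, z in rad; "claw": the closure in counts, from 0 (fully open) to 255 (shut). In form: [{"x": .., "y": .., "z": .., "rx": .., "ry": .., "rz": .., "claw": ..}, ...]. A call has 1 to 20 rows; each row is the pose to reach, as a shift and turn from the pose measured when the call began, along the tool's axes at that moment; what a row does not reach only later rows make up. A row lasts 1/12 s, in which the tool goes at most 41.7 mm and 7.16 degrees, less where a joint would pass 70% of its speed; a pose out of reach is approached as far as the arm can. A call with a gripper value outside its range is refused whole. The fingers move at their own pace and stop on an object; FORCE is the grip in N (left out, the last holds). Time passes only in rows, so rows that repeat a pose let the fingers close. It gives the time, the measured TCP pose, the force and the opening at its end, in the units of the state.
- read_state(): the state, without advancing time (a new reading comes with each control period).
- eyes.camera(name): name is "scene" or "side" or "wrist"; returns a dict with "img" (400x640x3 uint8, blue, green, red), "z_map" (400x640 float32, m along the optical axis (not along the pixel's ray), 0 where there is no reading), "vfov" (degrees; the focal length in pixels is half the picture's height over the tangent of half this angle, whatever the lens; pixels are square), "cx", "cy" (the principal point, pixels), "pose" (4x4, takes a point from camera to world coordinates). Camera axes: x right, y up, looking along -z (the intrinsics and any distortion apply to the point x, -y, -z); pixel columns grow to the right and rows downward; lengths in m; the calibration is good to about 2 mm. A picture is of the moment at which its call begins.
- sign_off(): hands the job in, once; it reports no verdict.
The state is a dict: "time_s": time; "qpos": joint angles; "dq": joint speeds; "joint_torque": joint torques, N m; "position": TCP position; "ee_rot": TCP orientation; "ft_force": force on the tool from outside, world axes, zero at the start; "torque": the same for the moment, N m; "finger_gap": finger opening in m.
Only numpy, scipy, OpenCV 4.12 (cv2) and the standard library are available. Lean on these libraries where they do the work, as an engineer would, in place of code of your own. Each camera call takes 0.05 s, during which the arm holds its last target.

## Working session

There is one attempt and no reset: what is moved stays moved. The work goes in short steps, Python scripts to look and compute and a shell command to move; the robot and the scene stay as the last step left them, time stands still between calls to the robot, and variables do not carry over. Pictures are saved under pics/ and viewed, and the job is handed in when it is done.

```bash
mkdir -p pics; ls
cat > h.py <<'E'
import numpy as np,cv2
from cell import read_state,eyes,sign_off
from scipy.spatial.transform import Rotation as R
def cam(n,save=None):
    c=eyes.camera(n); c['f']=200/np.tan(np.radians(c['vfov'])/2)
    np.savez('last_%s.npz'%n,**{k:v for k,v in c.items()})
    if save: cv2.imwrite('pics/'+save,c['img'])
    return c
def load(n):
    d=np.load('last_%s.npz'%n,allow_pickle=True); return {k:d[k] for k in d.files}
def ray(c,u,v):
    d=np.array([(u-c['cx'])/c['f'],-(v-c['cy'])/c['f'],-1.]); P=c['pose']
    return P[:3,3],P[:3,:3]@d
def onz(c,u,v,z):
    o,d=ray(c,u,v); return o+d*(z-o[2])/d[2]
def dep(c,u,v):
    o,d=ray(c,u,v); return o+d*float(c['z_map'][int(v),int(u)])
def cloud(c):
    v,u=np.mgrid[:400,:640]; z=c['z_map']
    p=np.stack([(u-c['cx'])/c['f']*z,-(v-c['cy'])/c['f']*z,-z],-1)
    return p@c['pose'][:3,:3].T+c['pose'][:3,3]
def proj(c,p):
    P=c['pose']; q=P[:3,:3].T@(np.array(p)-P[:3,3]); return c['cx']+c['f']*q[0]/-q[2], c['cy']-c['f']*q[1]/-q[2]
E
python3 - <<'E'
from h import *
for n in ['scene','side','wrist']:
    c=cam(n,n+'0.png'); print(n,[k for k in c],c['vfov'],c['cx'],c['cy']);print(c['pose'].round(3)); print({k:c[k] for k in c if k not in('img','z_map','pose')})
print(read_state())
E
```

```text
pics
scene ['img', 'z_map', 'vfov', 'cx', 'cy', 'pose', 'f'] 43.48372931032047 316.50478925929565 193.79903232108492
[[ 8.820e-01 -3.640e-01  2.980e-01  9.220e-01]
 [ 4.710e-01  6.820e-01 -5.600e-01 -7.420e-01]
 [ 1.000e-03  6.340e-01  7.730e-01  1.042e+00]
 [ 0.000e+00  0.000e+00  0.000e+00  1.000e+00]]
{'vfov': 43.48372931032047, 'cx': 316.50478925929565, 'cy': 193.79903232108492, 'f': np.float64(501.51084328372724)}
side ['img', 'z_map', 'vfov', 'cx', 'cy', 'pose', 'f'] 53.48729991593679 326.62216698450004 203.52727505273612
[[ 0.709  0.418 -0.569  0.055]
 [-0.706  0.431 -0.563 -0.564]
 [ 0.01   0.8    0.6    0.622]
 [ 0.     0.     0.     1.   ]]
{'vfov': 53.48729991593679, 'cx': 326.62216698450004, 'cy': 203.52727505273612, 'f': np.float64(396.90216594485696)}
wrist ['img', 'z_map', 'vfov', 'cx', 'cy', 'pose', 'f'] 58.21611996067939 320.139288372129 202.1701778065801
[[ 1.    -0.     0.002  0.576]
 [-0.     0.949  0.316  0.081]
 [-0.002 -0.316  0.949  0.373]
 [ 0.     0.     0.     1.   ]]
{'vfov': 58.21611996067939, 'cx': 320.139288372129, 'cy': 202.1701778065801, 'f': np.float64(359.2101582038812)}
{'time_s': 0.15, 'qpos': array([-7.34944364e-02,  3.07373976e-01,  1.50734453e+00,  6.55792692e-05,
        1.32841711e+00, -7.34636572e-02]), 'dq': array([-9.22189473e-06, -8.41808142e-04, -3.41367536e-03,  8.76578401e-04,
       -5.26287514e-04, -5.95278440e-04]), 'joint_torque': array([ 7.71606137e-04, -4.57977819e+01, -2.52218986e+01, -9.54763436e-05,
        8.49722768e-03, -4.89260890e-05]), 'position': array([5.74478915e-01, 4.07361078e-05, 2.30619100e-01]), 'ee_rot': array([ 7.07123035e-01,  7.07090106e-01, -4.79905257e-04, -6.04887853e-04]), 'ft_force': array([-0.28214318,  0.14107052,  0.02885973]), 'torque': array([-0.02591928, -0.03569685,  0.0169664 ]), 'finger_gap': 0.08582796845286926}
```

View pics/scene0.png

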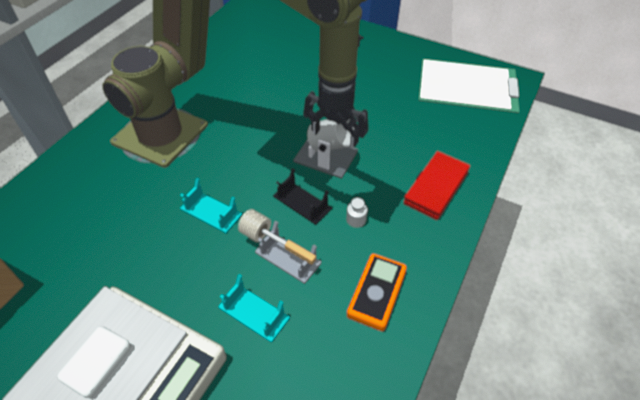

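View pics/side0.png

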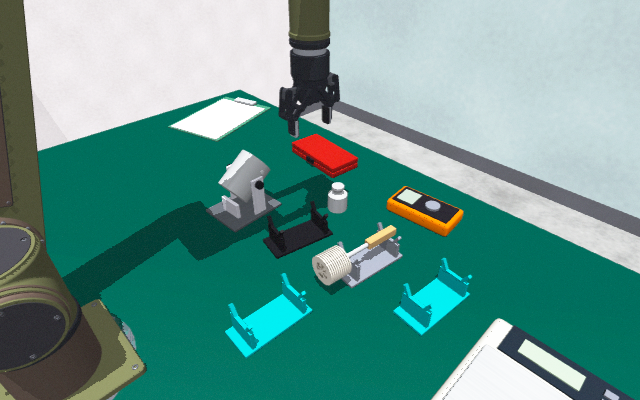

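View pics/wrist0.png

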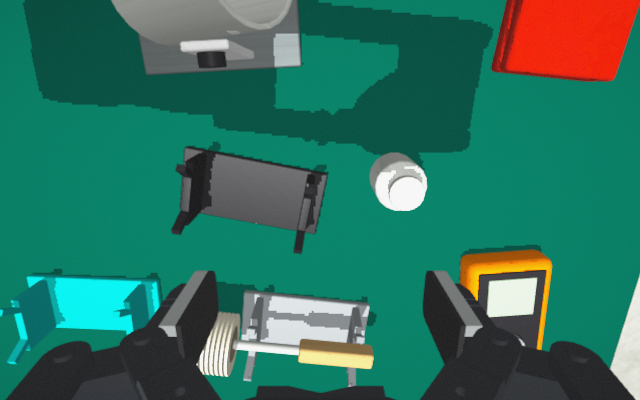

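The scene, side and wrist views all show the brush on its grey rest (wrist px about 200–370, 355). The beaker stand is at wrist px (215, 40). Next I'll measure from the depth clouds.

```bash
cat > m.py <<'E'
from h import *
def stat(n,name,m,P):
    p=P[m]; 
    if len(p)<10: print(n,name,'few',len(p));return
    print(n,name,len(p),'mean',p.mean(0).round(4),'min',np.percentile(p,2,axis=0).round(4),'max',np.percentile(p,98,axis=0).round(4))
for n in ['scene','side','wrist']:
    c=load(n); P=cloud(c); im=c['img'].astype(int); hsv=cv2.cvtColor(c['img'],cv2.COLOR_BGR2HSV).astype(int)
    ok=c['z_map']>0
    X=(P[...,0]>.3)&(P[...,0]<.95)&(abs(P[...,1])<.5)&ok
    H,S,V=hsv[...,0],hsv[...,1],hsv[...,2]
    tbl=X&(abs(P[...,2])<.015)&(H>75)&(H<85); stat(n,'table',tbl,P)
    hand=X&(H>14)&(H<28)&(S>80)&(P[...,2]>.035)&(P[...,2]<.09); stat(n,'handle',hand,P)
    bris=X&(H>8)&(H<30)&(S>15)&(S<80)&(P[...,2]>.03)&(P[...,2]<.11);stat(n,'bristle',bris,P)
    base=X&(S<40)&(P[...,2]>.004)&(P[...,2]<.013);stat(n,'greybase',base,P)
    q=P[hand][:,:2]; q0=q.mean(0); d=np.linalg.svd(q-q0)[2][0]; print('dir',d,np.degrees(np.arctan2(d[1],d[0])))
    red=X&((H<5)|(H>175))&(S>150)&(P[...,2]>.028); stat(n,'red',red,P)
    bk=X&(S<40)&(P[...,2]>.06)&(P[...,1]>.05)&(P[...,2]<.2); stat(n,'beaker',bk,P)
E
python3 m.py
```

```text
scene table 25407 mean [ 0.6585 -0.1825  0.    ] min [ 0.3174 -0.4749 -0.0044] max [0.9434 0.3615 0.0044]
scene handle 419 mean [ 0.647  -0.2044  0.0549] min [ 0.5533 -0.2667  0.0351] max [ 0.8254 -0.1286  0.0682]
scene bristle 440 mean [ 0.4759 -0.1935  0.0698] min [ 0.433  -0.2164  0.0373] max [ 0.6275 -0.1616  0.0882]
scene greybase 2462 mean [ 0.5213 -0.0368  0.008 ] min [ 0.4122 -0.2341  0.0044] max [0.6282 0.1902 0.0122]
dir [ 0.99920824 -0.03978548] -2.2801421459829867
scene red 2118 mean [0.7964 0.1756 0.034 ] min [0.7456 0.0844 0.0295] max [0.8458 0.2746 0.0383]
scene beaker 1008 mean [0.4955 0.129  0.1009] min [0.4383 0.0912 0.064 ] max [0.5417 0.1896 0.1437]
side table 2589 mean [ 5.311e-01 -1.440e-02  1.000e-04] min [ 0.3048 -0.4758 -0.0023] max [0.9465 0.4771 0.0024]
side handle 368 mean [ 0.6029 -0.2007  0.0588] min [ 0.5507 -0.2573  0.0352] max [ 0.7667 -0.1542  0.0665]
side bristle 721 mean [ 0.4482 -0.1911  0.0631] min [ 0.4287 -0.2141  0.0335] max [ 0.5514 -0.1546  0.0856]
side greybase 2595 mean [ 0.5068 -0.0311  0.008 ] min [ 0.4058 -0.2309  0.0051] max [0.6189 0.
[... 247 characters left out ...]
1 0.1495]
wrist table 144402 mean [ 6.134e-01 -2.040e-02  1.000e-04] min [ 0.3105 -0.2854 -0.0015] max [0.9206 0.1451 0.0018]
wrist handle 1656 mean [ 0.6048 -0.1907  0.0593] min [ 0.554  -0.2055  0.0356] max [ 0.8188 -0.132   0.0661]
wrist bristle 1298 mean [ 0.4788 -0.1679  0.067 ] min [ 0.4536 -0.2028  0.0367] max [ 0.5718 -0.1452  0.0857]
wrist greybase 16085 mean [ 0.5177 -0.0374  0.008 ] min [ 0.416  -0.2162  0.006 ] max [0.6151 0.1296 0.0098]
dir [-0.99015677 -0.13996277] -171.95430811014853
wrist red 8980 mean [0.7901 0.1174 0.0348] min [0.7422 0.0865 0.0313] max [0.8375 0.1456 0.0366]
wrist beaker 7157 mean [0.4956 0.1183 0.1058] min [0.4396 0.0948 0.0665] max [0.5486 0.1368 0.1396]
```

```bash
cat > m2.py <<'E'
from h import *
import sys
def rect(q):
    r=cv2.minAreaRect((q*1000).astype(np.float32)); return np.round(r[0],1),np.round(r[1],1),round(r[2],1)
for n in sys.argv[1:]:
    c=load(n); P=cloud(c); hsv=cv2.cvtColor(c['img'],cv2.COLOR_BGR2HSV).astype(int)
    H,S,V=hsv[...,0],hsv[...,1],hsv[...,2]; ok=c['z_map']>0
    X=ok&(P[...,0]>.4)&(P[...,0]<.67)&(P[...,1]>-.29)&(P[...,1]<-.12)
    m=X&(H>14)&(H<28)&(S>80)&(P[...,2]>.061)&(P[...,2]<.072)
    q=P[m]; print(n,'handletop',len(q),q.mean(0).round(4),rect(q[:,:2]))
    if len(q)>20:
        d=np.linalg.svd(q[:,:2]-q[:,:2].mean(0))[2][0]; d*=np.sign(d[0]); print(' dir deg',np.degrees(np.arctan2(d[1],d[0])))
    m=X&(S<40)&(P[...,2]>.0055)&(P[...,2]<.0105)&(P[...,1]<-.1)
    q=P[m]; print(' restbase',len(q),rect(q[:,:2]))
    # rest posts tops
    m=X&(S<40)&(P[...,2]>.05)&(P[...,2]<.075); q=P[m]; print(' grey high',len(q), q.min(0).round(3),q.max(0).round(3)) if m.any() else 0
    X=ok&(P[...,0]>.35)&(P[...,0]<.67)&(P[...,1]>.02)&(P[...,1]<.27)
    m=X&(S<40)&(P[...,2]>.0055)&(P[...,2]<.0105); q=P[m]; print(' standbase',len(q),rect(q[:,:2]) if len(q) else 0)
E
python3 m2.py scene side wrist
python3 - <<'E'
from h import *
for n,a in (('scene',(180,110,340,290)),('side',(190,130,420,300)),('wrist',(100,0,420,400))):
    c=load(n); x0,y0,x1,y1=a
    im=c['img'][y0:y1,x0:x1]; k=min(780/im.shape[1],590/im.shape[0])
    cv2.imwrite(f'pics/{n}0z.png',cv2.resize(im,None,fx=k,fy=k,interpolation=cv2.INTER_NEAREST)); print(n,k)
E
```

```text
scene handletop 217 [ 0.5906 -0.2011  0.0648] (array([ 589.9, -200.8]), array([19.2, 79. ]), 83.2)
 dir deg -6.449436033755561
 restbase 703 (array([ 534.1, -195.8]), array([ 70.4, 188.3]), 83.0)
 grey high 454 [ 0.426 -0.238  0.05 ] [ 0.617 -0.157  0.075]
 standbase 697 (array([478.1, 146. ]), array([148. , 118.2]), 3.3)
side handletop 219 [ 0.5878 -0.1985  0.0647] (array([ 589.7, -197.9]), array([18.7, 79.5]), 83.3)
 dir deg -6.480658868397918
 restbase 943 (array([ 553. , -197.5]), array([ 68. , 149.8]), 84.5)
 grey high 639 [ 0.427 -0.234  0.05 ] [ 0.619 -0.148  0.075]
 standbase 976 (array([476.9, 150.5]), array([149.6, 121.9]), 2.4)
wrist handletop 958 [ 0.5946 -0.1956  0.0645] (array([ 591.5, -196.5]), array([18.7, 78.9]), 82.9)
 dir deg -5.946094180429192
 restbase 4529 (array([ 555.7, -193.4]), array([ 68.6, 149.4]), 83.4)
 grey high 1744 [ 0.46  -0.233  0.05 ] [ 0.621 -0.152  0.075]
 standbase 4227 (array([480.9, 120. ]), array([149.5,  55.7]), 3.2)
scene 3.2777777777777777
side 3.391304347826087
wrist 1.475
```

View pics/scene0z.png

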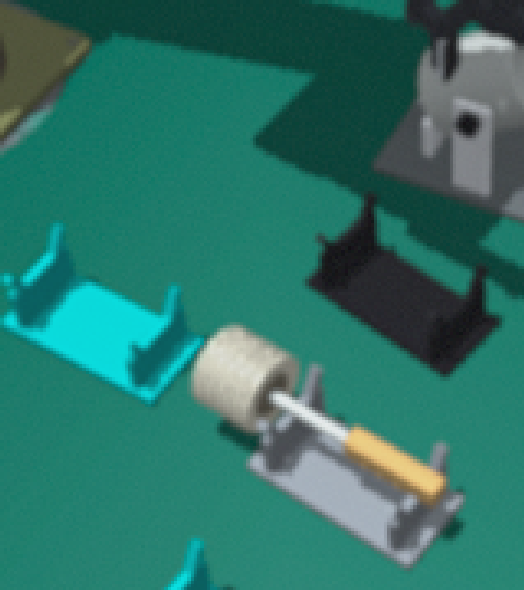

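View pics/side0z.png

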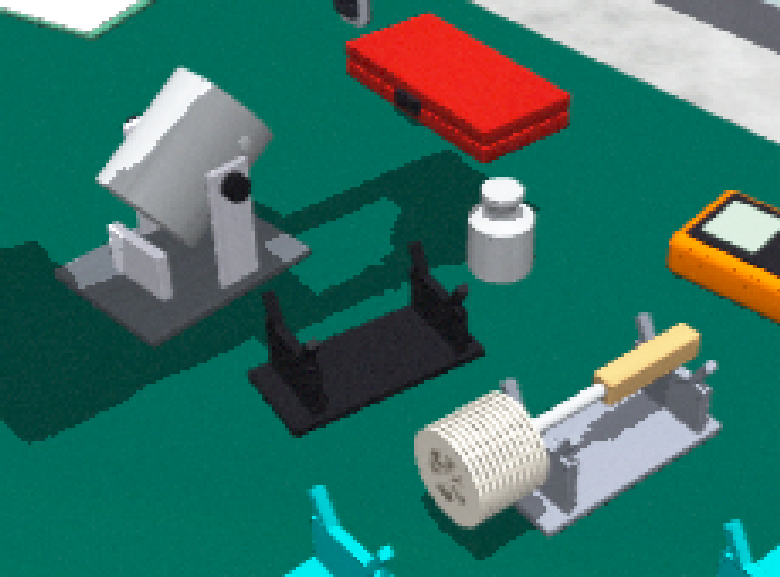

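The grip point is at about (0.590, -0.198) with the brush yawed about -6.5°. The stand origin is at about (0.533, 0.152) with a yaw of about 3°. I'll move above the handle, turn the jaws across it, and take a closer look.

```bash
python3 -m inch '[{"x":-0.1,"y":0.008,"rz":0.85},{"x":-0.198,"y":0.015,"rz":1.685},{"x":-0.198,"y":0.015,"rz":1.685},{"x":-0.198,"y":0.015,"rz":1.685},{"x":-0.198,"y":0.015,"rz":1.685},{"x":-0.198,"y":0.015,"rz":1.685},{"x":-0.198,"y":0.015,"rz":1.685},{"x":-0.198,"y":0.015,"rz":1.685},{"x":-0.198,"y":0.015,"rz":1.685},{"x":-0.198,"y":0.015,"rz":1.685},{"x":-0.198,"y":0.015,"rz":1.685},{"x":-0.198,"y":0.015,"rz":1.685},{"x":-0.198,"y":0.015,"rz":1.685},{"x":-0.198,"y":0.015,"rz":1.685},{"x":-0.198,"y":0.015,"rz":1.685},{"x":-0.198,"y":0.015,"rz":1.685}]' 60
python3 - <<'E'
from h import *
cam('wrist','w1.png');cam('scene','s1.png')
s=read_state();print(s['time_s'],s['position'],R.from_quat(s['ee_rot']).as_matrix().round(3),s['qpos'].round(3))
E
python3 m2.py wrist scene
```

```text
0.25 [ 5.74670786e-01 -7.55461530e-06  2.30826621e-01] [[ 0.     1.    -0.001]
 [ 1.    -0.     0.   ]
 [ 0.    -0.001 -1.   ]] [-0.074  0.307  1.507  0.     1.328 -0.073]
wrist handletop 971 [ 0.5942 -0.1955  0.0645] (array([ 591.5, -196.2]), array([18.4, 79. ]), 83.8)
 dir deg -5.897172187062422
 restbase 4524 (array([ 555.7, -193.6]), array([ 68.1, 149.2]), 83.1)
 grey high 1741 [ 0.459 -0.233  0.05 ] [ 0.621 -0.152  0.075]
 standbase 4227 (array([481. , 119.6]), array([149.1,  55.9]), 3.6)
scene handletop 213 [ 0.5905 -0.2012  0.0649] (array([ 590.2, -201.1]), array([18.6, 78.1]), 82.3)
 dir deg -5.8980837447794565
 restbase 704 (array([ 553.4, -198.8]), array([ 70. , 148.7]), 83.4)
 grey high 455 [ 0.427 -0.237  0.05 ] [ 0.617 -0.158  0.075]
 standbase 691 (array([477.9, 145.3]), array([148.2, 118.9]), 4.5)$[0]: bad value
```

View pics/w1.png

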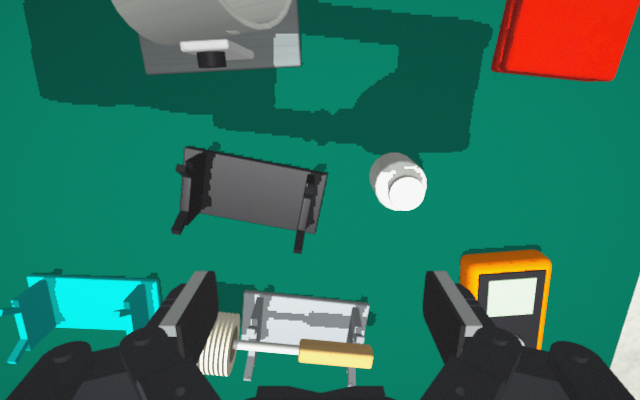

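View pics/s1.png

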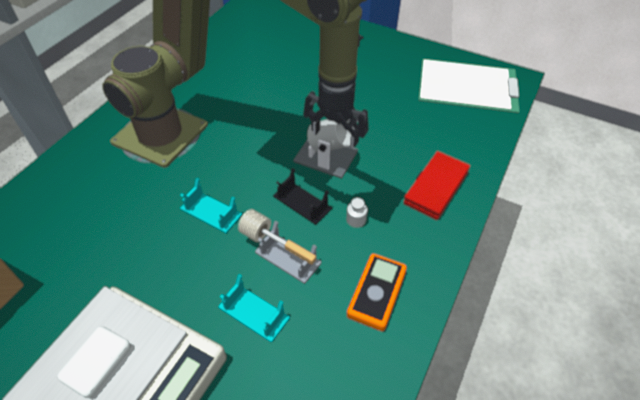

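The call was refused, so every field is probably required. I'll write the rows out in full.

```bash
python3 -m inch '[{"x":-0.1,"y":0.008,"z":0,"rx":0,"ry":0,"rz":0.12,"claw":0},{"x":-0.198,"y":0.015,"z":0,"rx":0,"ry":0,"rz":0.24,"claw":0},{"x":-0.198,"y":0.015,"z":0,"rx":0,"ry":0,"rz":0.36,"claw":0},{"x":-0.198,"y":0.015,"z":0,"rx":0,"ry":0,"rz":0.48,"claw":0},{"x":-0.198,"y":0.015,"z":0,"rx":0,"ry":0,"rz":0.6,"claw":0},{"x":-0.198,"y":0.015,"z":0,"rx":0,"ry":0,"rz":0.72,"claw":0},{"x":-0.198,"y":0.015,"z":0,"rx":0,"ry":0,"rz":0.84,"claw":0},{"x":-0.198,"y":0.015,"z":0,"rx":0,"ry":0,"rz":0.96,"claw":0},{"x":-0.198,"y":0.015,"z":0,"rx":0,"ry":0,"rz":1.08,"claw":0},{"x":-0.198,"y":0.015,"z":0,"rx":0,"ry":0,"rz":1.2,"claw":0},{"x":-0.198,"y":0.015,"z":0,"rx":0,"ry":0,"rz":1.32,"claw":0},{"x":-0.198,"y":0.015,"z":0,"rx":0,"ry":0,"rz":1.44,"claw":0},{"x":-0.198,"y":0.015,"z":0,"rx":0,"ry":0,"rz":1.56,"claw":0},{"x":-0.198,"y":0.015,"z":0,"rx":0,"ry":0,"rz":1.68,"claw":0},{"x":-0.198,"y":0.015,"z":0,"rx":0,"ry":0,"rz":1.68,"claw":0},{"x":-0.198,"y":0.015,"z":0,"rx":0,"ry":0,"rz":1.68,"claw":0}]' 60
python3 - <<'E'
from h import *
cam('wrist','w2.png');cam('scene','s2.png')
s=read_state();print(s['time_s'],s['position'],R.from_quat(s['ee_rot']).as_matrix().round(3),s['qpos'].round(3))
E
python3 m2.py wrist scene
```

```text
time_s: 1.58
position: [0.5896, -0.198, 0.2307]
ee_rot: [0.999, -0.053, -0.001, -0.0]
ft_force: [0.5, -0.1, -0.3]
finger_gap: 0.0857
1.6833 [ 0.58962987 -0.19796216  0.23072661] [[ 0.994 -0.106 -0.001]
 [-0.106 -0.994  0.   ]
 [-0.001  0.    -1.   ]] [-0.392  0.373  1.404 -0.     1.365  1.286]
wrist handletop 1647 [ 0.5938 -0.1977  0.0647] (array([ 591.6, -197.6]), array([16.6, 78.9]), 83.4)
 dir deg -6.6419274209534045
 restbase 4821 (array([ 560.5, -196.2]), array([ 69.3, 139.4]), 83.1)
 grey high 2451 [ 0.431 -0.235  0.05 ] [ 0.627 -0.149  0.075]
 standbase 5621 (array([480.3, 138.3]), array([148.8,  97.1]), 3.0)
scene handletop 214 [ 0.5908 -0.2014  0.0648] (array([ 590.3, -201. ]), array([17.5, 77.9]), 82.9)
 dir deg -6.951786653463719
 restbase 711 (array([ 553.9, -199.2]), array([ 70. , 147.2]), 82.9)
 grey high 454 [ 0.428 -0.238  0.05 ] [ 0.627 -0.159  0.075]
 standbase 446 (array([517.4, 149.3]), array([ 70.7, 118.2]), 5.4)
```

View pics/w2.png

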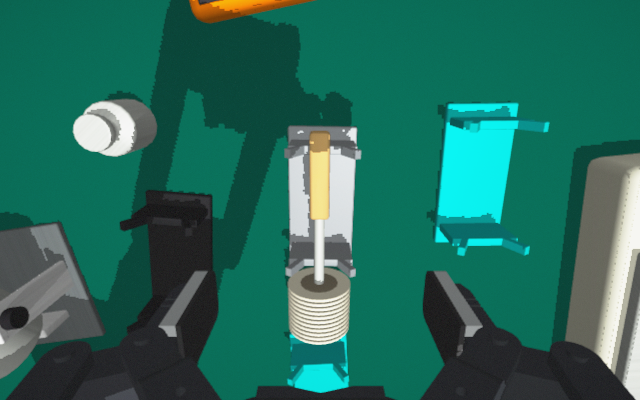

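View pics/s2.png

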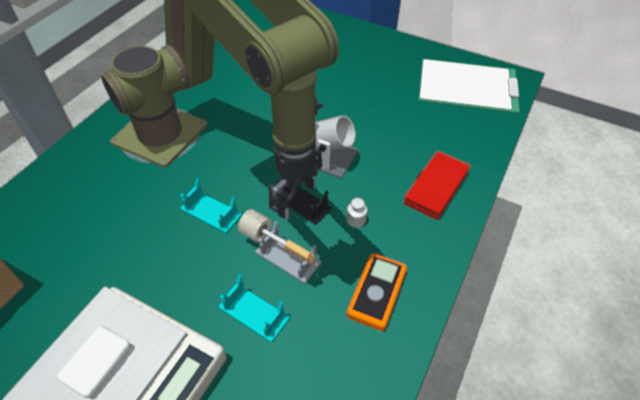

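The wrist view shows the handle at u≈318, midway between the fingers and parallel to them, with nothing in the descent path. I'll go down and grip.

```bash
python3 -m inch '[{"x":0.001,"y":0,"z":0.035,"rx":0,"ry":0,"rz":0.008,"claw":0},{"x":0.001,"y":0,"z":0.07,"rx":0,"ry":0,"rz":0.008,"claw":0},{"x":0.001,"y":0,"z":0.105,"rx":0,"ry":0,"rz":0.008,"claw":0},{"x":0.001,"y":0,"z":0.135,"rx":0,"ry":0,"rz":0.008,"claw":0},{"x":0.001,"y":0,"z":0.165,"rx":0,"ry":0,"rz":0.008,"claw":0},{"x":0.001,"y":0,"z":0.185,"rx":0,"ry":0,"rz":0.008,"claw":0},{"x":0.001,"y":0,"z":0.195,"rx":0,"ry":0,"rz":0.008,"claw":0},{"x":0.001,"y":0,"z":0.195,"rx":0,"ry":0,"rz":0.008,"claw":0}]'
python3 - <<'E'
from h import *
cam('wrist','w3.png');cam('side','d3.png')
E
```

```text
time_s: 2.35
position: [0.5886, -0.1973, 0.0331]
ee_rot: [0.998, -0.057, -0.003, -0.001]
ft_force: [0.1, 0.3, 0.5]
finger_gap: 0.0857
```

View pics/w3.png

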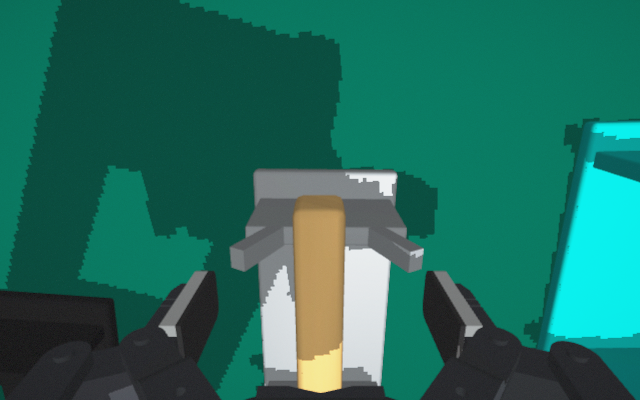

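View pics/d3.png

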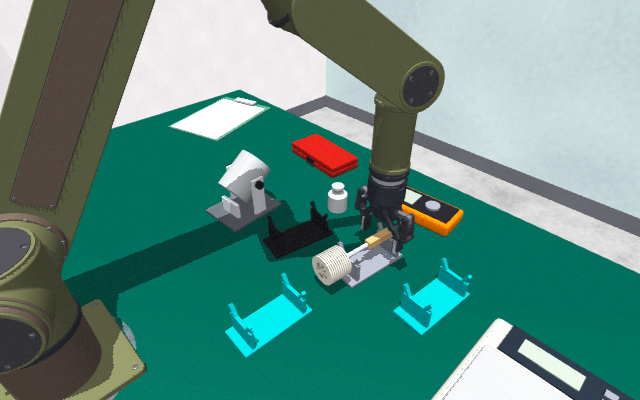

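The handle is central between the pads and clear of the posts. I'll trim the pose and close.

```bash
python3 -m inch '[{"x":0.002,"y":0,"z":-0.002,"rx":0,"ry":0,"rz":0,"claw":100},{"x":0.002,"y":0,"z":-0.002,"rx":0,"ry":0,"rz":0,"claw":200},{"x":0.002,"y":0,"z":-0.002,"rx":0,"ry":0,"rz":0,"claw":255},{"x":0.002,"y":0,"z":-0.002,"rx":0,"ry":0,"rz":0,"claw":255},{"x":0.002,"y":0,"z":-0.002,"rx":0,"ry":0,"rz":0,"claw":255},{"x":0.002,"y":0,"z":-0.002,"rx":0,"ry":0,"rz":0,"claw":255},{"x":0.002,"y":0,"z":-0.002,"rx":0,"ry":0,"rz":0,"claw":255},{"x":0.002,"y":0,"z":-0.002,"rx":0,"ry":0,"rz":0,"claw":255},{"x":0.002,"y":0,"z":-0.002,"rx":0,"ry":0,"rz":0,"claw":255},{"x":0.002,"y":0,"z":-0.002,"rx":0,"ry":0,"rz":0,"claw":255}]' 80
python3 - <<'E'
from h import *
s=read_state();print(s['position'],R.from_quat(s['ee_rot']).as_matrix().round(4).tolist(),s['finger_gap'],s['ft_force'],s['torque'])
cam('wrist','w4.png')
E
python3 m2.py wrist
```

```text
time_s: 3.28
position: [0.5933, -0.1987, 0.0391]
ee_rot: [0.998, -0.057, 0.0, 0.0]
ft_force: [-0.3, 0.0, 5.5]
finger_gap: 0.017
[ 0.59329511 -0.19865504  0.03905086] [[0.9936, -0.1134, 0.0004], [-0.1134, -0.9936, -0.0005], [0.0005, 0.0005, -1.0]] 0.01702710261598043 [-0.34348722  0.02367946  5.49526893] [ 0.13569537  0.10440377 -0.00592998]
wrist handletop 8001 [ 0.5968 -0.1991  0.0646] (array([ 592.4, -198.7]), array([17.8, 78.6]), 83.3)
 dir deg -6.703448571227538
 restbase 5267 (array([ 566.7, -196.8]), array([ 69.6, 127.6]), 83.2)
 grey high 4359 [ 0.564 -0.236  0.05 ] [ 0.621 -0.169  0.075]
 standbase 0 0
```

Gripped, with the gap at 17 mm. I'll lift straight up.

```bash
python3 -m inch '[{"x":0,"y":0,"z":-0.01,"rx":0,"ry":0,"rz":0,"claw":255},{"x":0,"y":0,"z":-0.03,"rx":0,"ry":0,"rz":0,"claw":255},{"x":0,"y":0,"z":-0.06,"rx":0,"ry":0,"rz":0,"claw":255},{"x":0,"y":0,"z":-0.09,"rx":0,"ry":0,"rz":0,"claw":255},{"x":0,"y":0,"z":-0.12,"rx":0,"ry":0,"rz":0,"claw":255},{"x":0,"y":0,"z":-0.15,"rx":0,"ry":0,"rz":0,"claw":255},{"x":0,"y":0,"z":-0.18,"rx":0,"ry":0,"rz":0,"claw":255},{"x":0,"y":0,"z":-0.2,"rx":0,"ry":0,"rz":0,"claw":255},{"x":0,"y":0,"z":-0.2,"rx":0,"ry":0,"rz":0,"claw":255},{"x":0,"y":0,"z":-0.2,"rx":0,"ry":0,"rz":0,"claw":255}]'
python3 - <<'E'
from h import *
cam('scene','s5.png');cam('side','d5.png')
s=read_state();print(s['position'],s['ft_force'],s['torque'])
for n in('scene','side'):
    c=load(n);P=cloud(c);hsv=cv2.cvtColor(c['img'],cv2.COLOR_BGR2HSV).astype(int);H,S,V=hsv[...,0],hsv[...,1],hsv[...,2]
    m=(P[...,2]>.2)&(P[...,2]<.32)&(P[...,0]<.62)&(P[...,0]>.4)&(P[...,1]<-.1)&(S<90)&(H<30)&(V>110)
    q=P[m];print(n,len(q),q.min(0).round(3),q.max(0).round(3))
    m2=m&(P[...,0]<.48); print(P[m2].min(0).round(3),P[m2].max(0).round(3))
    X=c['z_map']>0
    m=X&(S<40)&(P[...,2]>.0055)&(P[...,2]<.0105)&(P[...,1]>.02)&(P[...,1]<.25)&(P[...,0]>.35)&(P[...,0]<.62)
    r=cv2.minAreaRect((P[m][:,:2]*1000).astype(np.float32));print('stand',r)
E
```

```text
time_s: 4.17
position: [0.5938, -0.1988, 0.2407]
ee_rot: [0.998, -0.057, 0.002, 0.001]
ft_force: [0.3, -0.5, -1.3]
finger_gap: 0.0163
[ 0.59214663 -0.19814051  0.23773074] [-0.04042721 -0.20718038 -2.14594863] [-0.02709364 -0.06992225 -0.06485218]
scene 346 [ 0.43  -0.219  0.233] [ 0.607 -0.162  0.29 ]
[ 0.43  -0.219  0.233] [ 0.48  -0.167  0.29 ]
stand ((515.7503662109375, 150.22067260742188), (74.13655853271484, 120.47122192382812), 0.9387919902801514)
side 1427 [ 0.427 -0.216  0.225] [ 0.617 -0.15   0.287]
[ 0.427 -0.216  0.225] [ 0.48  -0.15   0.287]
stand ((477.0867919921875, 150.7073516845703), (149.23269653320312, 121.88130187988281), 3.4845662117004395)
```

View pics/s5.png

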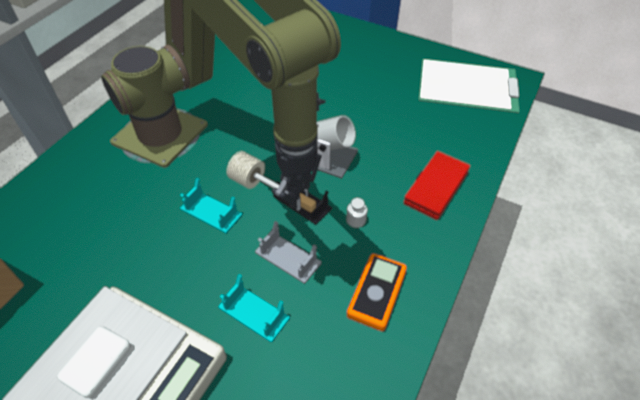

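View pics/d5.png

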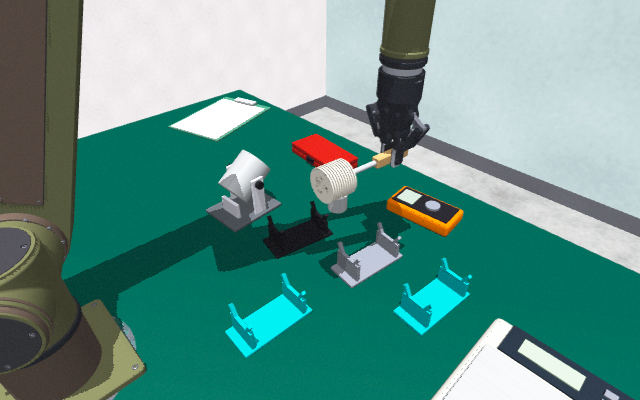

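The brush is held level and firmly. Next I'll work out the pre-insertion pose in tool axes.

```bash
cat > t.py <<'E'
from h import *
def go(M,psi,L,off=0.019,lat=(0,0),tilt=35):
    """rel. move so brush tip is L along axis out of mouth M (psi deg); tip at .162 from grasp"""
    s=read_state();T=R.from_quat(s['ee_rot']).as_matrix();p=s['position']
    c,si=np.cos(np.radians(tilt)),np.sin(np.radians(tilt));cy,sy=np.cos(np.radians(psi)),np.sin(np.radians(psi))
    a=np.array([c*cy,c*sy,si]);t=np.array([si*cy,si*sy,-c]);y=np.cross(t,a)
    W=np.stack([a,y,t],1); P=np.array(M)+a*(.162+L)+t*off
    print('t',s['time_s'],'target TCP',P.round(4),'shift',(T.T@(P-p)).round(4),'rotvec',R.from_matrix(T.T@W).as_rotvec().round(4),'now L',((p-t*off-np.array(M))@a-.162).round(4),'lat',((p-t*off-np.array(M))@y).round(4),((p-t*off-np.array(M))@t).round(4),'F',s['ft_force'].round(2),'Fa',round(float(s['ft_force']@a),2))
E
python3 -c "
from t import *
go((.533,.152,.12),3.3,.075)
# beaker check side/scene initial
"
python3 - <<'E'
from h import *
c=load('side');P=cloud(c);hsv=cv2.cvtColor(c['img'],cv2.COLOR_BGR2HSV);S=hsv[...,1]
o=np.array([.533,.152,.12]);psi=np.radians(3.3);x=np.array([np.cos(psi),np.sin(psi),0]);y=np.array([-x[1],x[0],0]);th=np.radians(35)
a=x*np.cos(th)+np.array([0,0,np.sin(th)]);n=np.cross(a,y)
m=(S<45)&(P[...,2]>.03)&(P[...,2]<.17)&(P[...,1]>.07)&(P[...,1]<.23)&(P[...,0]>.4)&(P[...,0]<.6)
for nme in('scene','side'):
    c=load(nme);P=cloud(c);S=cv2.cvtColor(c['img'],cv2.COLOR_BGR2HSV)[...,1]
    m=(S<45)&(P[...,2]>.03)&(P[...,2]<.17)&(P[...,1]>.07)&(P[...,1]<.23)&(P[...,0]>.4)&(P[...,0]<.6)&(c['z_map']>0)
    q=P[m]-o; A=q@a;Y=q@y;N=q@n; r=np.hypot(Y,N); k=(r<.046)&(A<.004)&(A>-.095)&(r>.036)
    # circle fit
    M=np.c_[2*Y[k],2*N[k],np.ones(k.sum())];s=np.linalg.lstsq(M,(Y[k]**2+N[k]**2),rcond=None)[0]
    print(nme,k.sum(),'A max',np.percentile(A[r<.05],[1,99]),'Y',np.percentile(Y[r<.05],[1,99]),'N',np.percentile(N[r<.05],[1,99]),'cfit',s[:2],np.sqrt(s[2]+s[0]**2+s[1]**2))
E
```

```text
t 4.2667 target TCP [0.7377 0.1638 0.2404] shift [ 0.1036 -0.3761 -0.0028] rotvec [ 0.0519  0.6114 -0.166 ] now L -0.0626 lat 0.353 -0.0931 F [-0.04 -0.21 -2.15] Fa -1.27
scene 926 A max [-0.07190181  0.00017314] Y [-0.04779132  0.04141996] N [-0.03823311  0.04356767] cfit [-9.01815482e-05  1.65605536e-03] 0.04016088042652876
side 1236 A max [-0.12846757 -0.00176217] Y [-0.04792296  0.02733051] N [-0.01930122  0.04285756] cfit [ 0.00313819 -0.00010721] 0.04134794402810365
```

The mouth position agrees with both fixed views to about 2–3 mm. I'll travel to the pre-insertion pose, arching slightly upward on the way.

```bash
python3 -m inch '[{"x":0.02,"y":-0.01,"z":-0.015,"rx":0.005,"ry":0.06,"rz":-0.016,"claw":255},{"x":0.045,"y":-0.03,"z":-0.03,"rx":0.012,"ry":0.14,"rz":-0.04,"claw":255},{"x":0.07,"y":-0.06,"z":-0.04,"rx":0.02,"ry":0.23,"rz":-0.065,"claw":255},{"x":0.09,"y":-0.095,"z":-0.045,"rx":0.028,"ry":0.33,"rz":-0.09,"claw":255},{"x":0.104,"y":-0.13,"z":-0.045,"rx":0.036,"ry":0.43,"rz":-0.115,"claw":255},{"x":0.104,"y":-0.165,"z":-0.045,"rx":0.044,"ry":0.52,"rz":-0.14,"claw":255},{"x":0.104,"y":-0.2,"z":-0.04,"rx":0.05,"ry":0.59,"rz":-0.16,"claw":255},{"x":0.104,"y":-0.235,"z":-0.035,"rx":0.052,"ry":0.611,"rz":-0.166,"claw":255},{"x":0.104,"y":-0.27,"z":-0.03,"rx":0.052,"ry":0.611,"rz":-0.166,"claw":255},{"x":0.104,"y":-0.305,"z":-0.02,"rx":0.052,"ry":0.611,"rz":-0.166,"claw":255},{"x":0.104,"y":-0.335,"z":-0.01,"rx":0.052,"ry":0.611,"rz":-0.166,"claw":255},{"x":0.104,"y":-0.36,"z":-0.003,"rx":0.052,"ry":0.611,"rz":-0.166,"claw":255},{"x":0.104,"y":-0.376,"z":-0.003,"rx":0.052,"ry":0.611,"rz":-0.166,"claw":255},{"x":0.104,"y":-0.376,"z":-0.003,"rx":0.052,"ry":0.611,"rz":-0.166,"claw":255},{"x":0.104,"y":-0.376,"z":-0.003,"rx":0.052,"ry":0.611,"rz":-0.166,"claw":255}]'
python3 - <<'E'
from t import *
for n in('wrist','scene','side'): cam(n,n+'6.png')
go((.533,.152,.12),3.3,.075)
print(read_state()['qpos'])
E
```

```text
time_s: 5.52
position: [0.7366, 0.1646, 0.2374]
ee_rot: [0.954, 0.029, 0.298, -0.008]
ft_force: [-0.8, -0.1, -0.6]
finger_gap: 0.0168
t 5.6667 target TCP [0.7377 0.1638 0.2404] shift [ 0.0008 -0.0013 -0.0006] rotvec [ 0.0008  0.0024 -0.0006] now L 0.0742 lat 0.0013 0.0006 F [-0.11 -0.03  0.11] Fa -0.03
[ 0.20177831  0.31987002  1.64824339 -0.15298042  0.57537102  1.81861313]
```

View pics/wrist6.png

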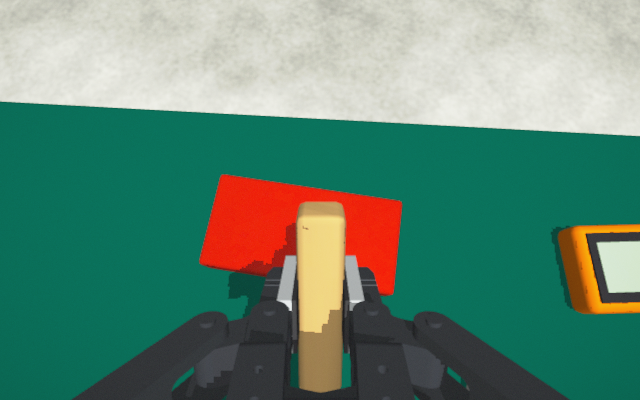

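View pics/scene6.png

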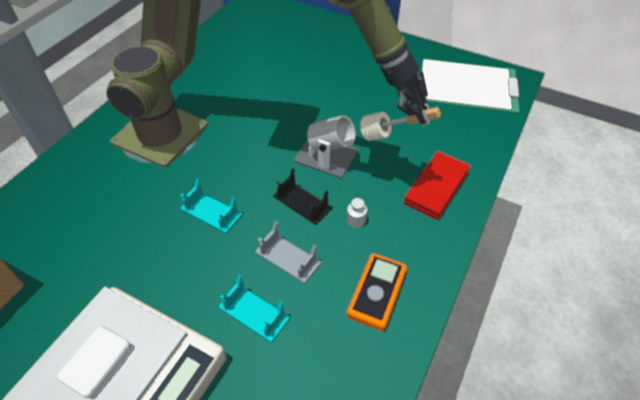

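View pics/side6.png

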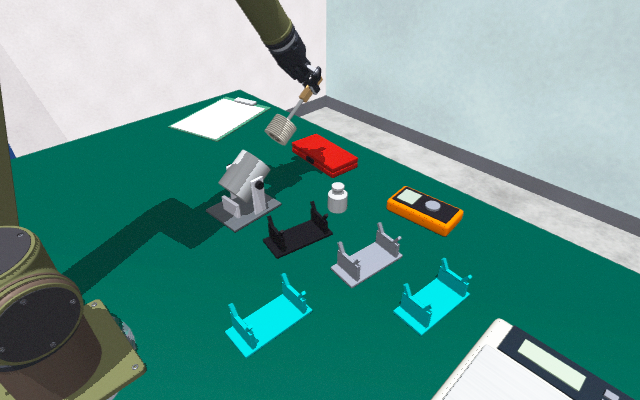

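All views look right: the head floats in front of the mouth (scene px (375, 125) against the mouth at (345, 130)). I'll check the head's coaxiality with the beaker frame in the same views.

```bash
cat > co.py <<'E'
from h import *
o=np.array([.533,.152,.12]);psi=np.radians(3.3);x=np.array([np.cos(psi),np.sin(psi),0]);y=np.array([-x[1],x[0],0]);th=np.radians(35)
a=x*np.cos(th)+np.array([0,0,np.sin(th)]);n=np.cross(a,y)
from scipy.optimize import least_squares
for nme in('scene','side'):
    c=load(nme);P=cloud(c);hsv=cv2.cvtColor(c['img'],cv2.COLOR_BGR2HSV);S=hsv[...,1]
    q=P-o;A=q@a;Y=q@y;N=q@n
    for nm,r0,lo,hi in(('beaker',.042,-.085,-.003),('head',.0315,.078,.118)):
        r=np.hypot(Y,N);k=(c['z_map']>0)&(A>lo)&(A<hi)&(r<r0+.008)&(r>r0-.008)&(S<80)
        f=lambda s:np.hypot(Y[k]-s[0]-s[2]*(A[k]-(lo+hi)/2),N[k]-s[1]-s[3]*(A[k]-(lo+hi)/2))-r0
        s=least_squares(f,[0,0,0,0],loss='soft_l1',f_scale=.002).x; e=A[(c['z_map']>0)&(r<r0+.01)&(A>-.12)&(A<.16)&(S<80)]
        print(nme,nm,k.sum(),'ctr Y,N mm',(s[:2]*1000).round(1),'slope deg',np.degrees(s[2:]).round(1))
    k=(c['z_map']>0)&(np.hypot(Y,N)<.034)&(A>.05)&(A<.15)&(S<80); print(' head A',np.percentile(A[k],[1,3,97,99]).round(4))
E
python3 co.py
```

```text
scene beaker 1044 ctr Y,N mm [-0.4  0.8] slope deg [-0.4  2.1]
scene head 335 ctr Y,N mm [-0.5 -3.8] slope deg [ 0.8 -0.6]
 head A [0.0703 0.072  0.1373 0.1459]
side beaker 1197 ctr Y,N mm [ 3.4 -0.8] slope deg [1.4 0.5]
side head 340 ctr Y,N mm [ 1.5 -4.6] slope deg [0.9 0.4]
 head A [0.0725 0.0727 0.1367 0.1451]
```

The head sits about 4 mm below the beaker's axis, so I'll correct that (z -0.004, y -0.0015) and insert to about 10 mm short of the bottom.

```bash
python3 -m inch '[{"x":-0.01,"y":-0.0015,"z":-0.004,"rx":0,"ry":0,"rz":0,"claw":255},{"x":-0.03,"y":-0.0015,"z":-0.004,"rx":0,"ry":0,"rz":0,"claw":255},{"x":-0.05,"y":-0.0015,"z":-0.004,"rx":0,"ry":0,"rz":0,"claw":255},{"x":-0.07,"y":-0.0015,"z":-0.004,"rx":0,"ry":0,"rz":0,"claw":255},{"x":-0.09,"y":-0.0015,"z":-0.004,"rx":0,"ry":0,"rz":0,"claw":255},{"x":-0.105,"y":-0.0015,"z":-0.004,"rx":0,"ry":0,"rz":0,"claw":255},{"x":-0.105,"y":-0.0015,"z":-0.004,"rx":0,"ry":0,"rz":0,"claw":255},{"x":-0.105,"y":-0.0015,"z":-0.004,"rx":0,"ry":0,"rz":0,"claw":255}]'
python3 - <<'E'
from t import *
for n in('scene',): cam(n,n+'7.png')
c=load('scene'); cv2.imwrite('pics/scene7z.png',cv2.resize(c['img'][60:220,260:480],None,fx=3.4,fy=3.4))
go((.533,.152,.12),3.3,-.083)
E
```

```text
time_s: 6.33
position: [0.6486, 0.1578, 0.1825]
ee_rot: [0.954, 0.027, 0.299, -0.008]
ft_force: [0.4, 0.3, 0.2]
finger_gap: 0.0168
t 6.3833 target TCP [0.6085 0.1564 0.1497] shift [-0.0538 -0.0004  0.0039] rotvec [ 0.0011  0.0004 -0.0016] now L -0.0292 lat 0.0004 -0.0039 F [ 0.29 -0.25 -0.09] Fa 0.18
```

View pics/scene7z.png

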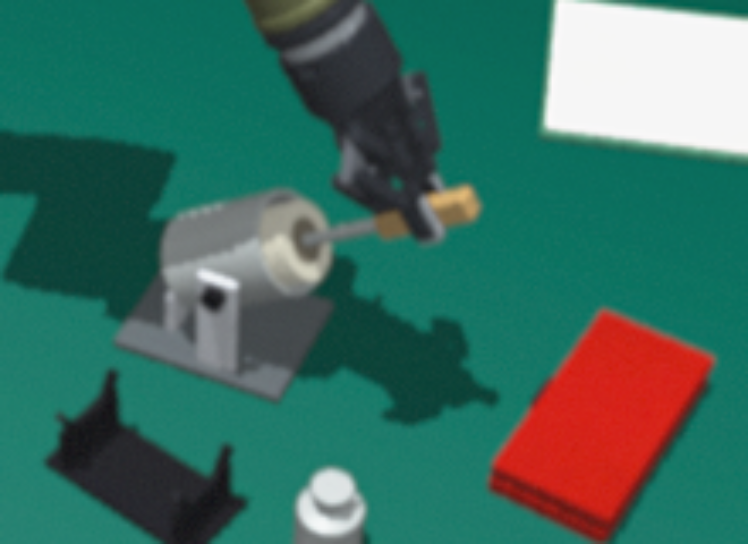

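The head is inside, coaxial and free of force. I'll continue.

```bash
python3 -m inch '[{"x":-0.012,"y":0,"z":0,"rx":0,"ry":0,"rz":0,"claw":255},{"x":-0.027,"y":0,"z":0,"rx":0,"ry":0,"rz":0,"claw":255},{"x":-0.042,"y":0,"z":0,"rx":0,"ry":0,"rz":0,"claw":255},{"x":-0.052,"y":0,"z":0,"rx":0,"ry":0,"rz":0,"claw":255},{"x":-0.055,"y":0,"z":0,"rx":0,"ry":0,"rz":0,"claw":255},{"x":-0.055,"y":0,"z":0,"rx":0,"ry":0,"rz":0,"claw":255},{"x":-0.055,"y":0,"z":0,"rx":0,"ry":0,"rz":0,"claw":255}]'
python3 -c "
from t import *
go((.533,.152,.12),3.3,-.09)"
```

```text
time_s: 6.97
position: [0.6074, 0.1561, 0.1537]
ee_rot: [0.953, 0.026, 0.302, -0.009]
ft_force: [1.0, -0.3, -1.0]
finger_gap: 0.017
t 6.9667 target TCP [0.6028 0.156  0.1457] shift [-0.0083 -0.0002  0.0039] rotvec [ 0.0006 -0.0027 -0.0021] now L -0.0817 lat 0.0002 -0.0039 F [ 1.03 -0.33 -1.01] Fa 0.25
```

Now I'll creep forward and watch the force.

```bash
python3 -m inch '[{"x":-0.002,"y":0,"z":0,"rx":0,"ry":0,"rz":0,"claw":255},{"x":-0.004,"y":0,"z":0,"rx":0,"ry":0,"rz":0,"claw":255},{"x":-0.006,"y":0,"z":0,"rx":0,"ry":0,"rz":0,"claw":255},{"x":-0.008,"y":0,"z":0,"rx":0,"ry":0,"rz":0,"claw":255},{"x":-0.008,"y":0,"z":0,"rx":0,"ry":0,"rz":0,"claw":255}]'
python3 -c "
from t import *
go((.533,.152,.12),3.3,-.095)"
python3 -m inch '[{"x":-0.001,"y":0,"z":0,"rx":0,"ry":0,"rz":0,"claw":255},{"x":-0.002,"y":0,"z":0,"rx":0,"ry":0,"rz":0,"claw":255},{"x":-0.002,"y":0,"z":0,"rx":0,"ry":0,"rz":0,"claw":255}]'
python3 -c "
from t import *
go((.533,.152,.12),3.3,-.095)"
```

```text
time_s: 7.38
position: [0.6002, 0.1556, 0.1486]
ee_rot: [0.953, 0.026, 0.301, -0.009]
ft_force: [-0.2, 0.5, -1.4]
finger_gap: 0.017
t 7.3833 target TCP [0.5987 0.1558 0.1429] shift [-0.0046 -0.0003  0.0038] rotvec [ 0.0009 -0.0018 -0.0018] now L -0.0904 lat 0.0003 -0.0039 F [-0.18  0.47 -1.42] Fa -0.94
time_s: 7.63
position: [0.5982, 0.1554, 0.1472]
ee_rot: [0.953, 0.026, 0.301, -0.008]
ft_force: [0.5, 0.0, -0.1]
finger_gap: 0.0162
t 7.6333 target TCP [0.5987 0.1558 0.1429] shift [-0.0021 -0.0004  0.0038] rotvec [ 0.001  -0.0012 -0.0017] now L -0.0929 lat 0.0004 -0.0038 F [ 0.53  0.05 -0.11] Fa 0.37
```

```bash
python3 -m inch '[{"x":-0.001,"y":0,"z":0,"rx":0,"ry":0,"rz":0,"claw":255},{"x":-0.001,"y":0,"z":0,"rx":0,"ry":0,"rz":0,"claw":255},{"x":-0.001,"y":0,"z":0,"rx":0,"ry":0,"rz":0,"claw":255}]'
python3 -c "
from t import *
go((.533,.152,.12),3.3,-.095)"
python3 -m inch '[{"x":-0.001,"y":0,"z":0,"rx":0,"ry":0,"rz":0,"claw":255},{"x":-0.001,"y":0,"z":0,"rx":0,"ry":0,"rz":0,"claw":255},{"x":-0.001,"y":0,"z":0,"rx":0,"ry":0,"rz":0,"claw":255}]'
python3 -c "
from t import *
go((.533,.152,.12),3.3,-.095)"
```

```text
time_s: 7.88
position: [0.5974, 0.1554, 0.1466]
ee_rot: [0.953, 0.027, 0.301, -0.008]
ft_force: [-0.4, -0.4, -0.2]
finger_gap: 0.0166
t 7.8833 target TCP [0.5987 0.1558 0.1429] shift [-0.0011 -0.0003  0.0039] rotvec [ 0.001  -0.0012 -0.0017] now L -0.0939 lat 0.0003 -0.0039 F [-0.45 -0.44 -0.24] Fa -0.52
time_s: 8.13
position: [0.5973, 0.1555, 0.1466]
ee_rot: [0.953, 0.027, 0.302, -0.009]
ft_force: [2.1, 0.7, 0.7]
finger_gap: 0.0167
t 8.1333 target TCP [0.5987 0.1558 0.1429] shift [-0.001  -0.0002  0.0039] rotvec [ 0.0006 -0.0027 -0.0017] now L -0.094 lat 0.0002 -0.0039 F [2.07 0.72 0.65] Fa 2.1
```

```bash
python3 -m inch '[{"x":-0.001,"y":0,"z":0,"rx":0,"ry":0,"rz":0,"claw":255},{"x":-0.0015,"y":0,"z":0,"rx":0,"ry":0,"rz":0,"claw":255},{"x":-0.0015,"y":0,"z":0,"rx":0,"ry":0,"rz":0,"claw":255}]'
python3 -c "
from t import *
go((.533,.152,.12),3.3,-.095)"
```

```text
time_s: 8.38
position: [0.5972, 0.1558, 0.1468]
ee_rot: [0.953, 0.027, 0.303, -0.009]
ft_force: [3.6, -0.7, 1.9]
finger_gap: 0.0168
t 8.3833 target TCP [0.5987 0.1558 0.1429] shift [-0.0011  0.0001  0.004 ] rotvec [-0.0001 -0.0052 -0.0014] now L -0.0939 lat -0.0001 -0.004 F [ 3.6  -0.66  1.91] Fa 4.01
```

The head is on the bottom with a gentle 4 N along the axis. I'll draw back 69 mm so that about half the bristles show.

```bash
python3 -m inch '[{"x":0.01,"y":0,"z":0,"rx":0,"ry":0.003,"rz":0,"claw":255},{"x":0.025,"y":0,"z":0,"rx":0,"ry":0.003,"rz":0,"claw":255},{"x":0.04,"y":0,"z":0,"rx":0,"ry":0.003,"rz":0,"claw":255},{"x":0.055,"y":0,"z":0,"rx":0,"ry":0.003,"rz":0,"claw":255},{"x":0.066,"y":0,"z":0,"rx":0,"ry":0.003,"rz":0,"claw":255},{"x":0.069,"y":0,"z":0,"rx":0,"ry":0.003,"rz":0,"claw":255},{"x":0.069,"y":0,"z":0,"rx":0,"ry":0.003,"rz":0,"claw":255},{"x":0.069,"y":0,"z":0,"rx":0,"ry":0.003,"rz":0,"claw":255}]'
python3 - <<'E'
from t import *
for n in('scene',): cam(n,n+'8.png')
c=load('scene'); cv2.imwrite('pics/scene8z.png',cv2.resize(c['img'][60:220,260:480],None,fx=3.4,fy=3.4))
go((.533,.152,.12),3.3,-.085)
E
```

```text
time_s: 9.05
position: [0.6519, 0.1585, 0.1852]
ee_rot: [0.953, 0.027, 0.303, -0.009]
ft_force: [-0.1, 0.1, -1.5]
finger_gap: 0.0167
t 9.1 target TCP [0.6068 0.1563 0.1486] shift [-0.0576 -0.0002  0.0038] rotvec [ 0.0006 -0.0048 -0.0012] now L -0.0274 lat 0.0003 -0.0041 F [-0.23  0.55 -1.39] Fa -0.96
```

View pics/scene8z.png

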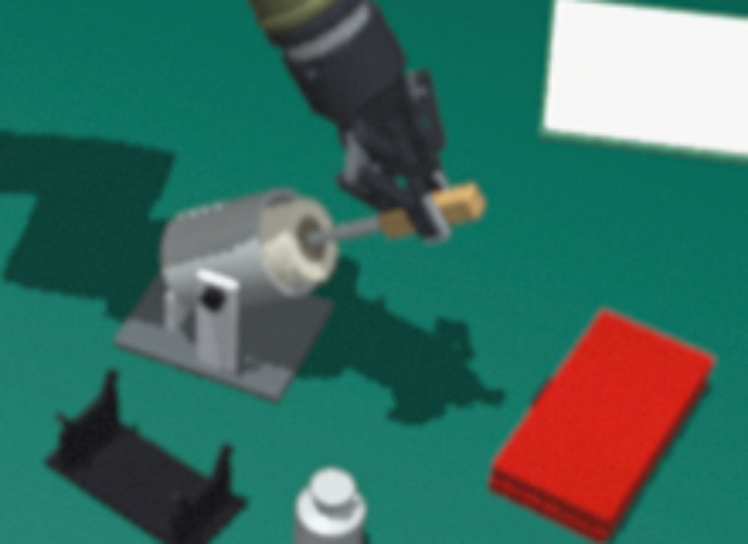

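The bristles show at the mouth (zoomed px (300, 245)) and the tip is still about 26 mm inside. I'll push back down.

```bash
python3 -m inch '[{"x":-0.01,"y":0,"z":0,"rx":0,"ry":0,"rz":0,"claw":255},{"x":-0.025,"y":0,"z":0,"rx":0,"ry":0,"rz":0,"claw":255},{"x":-0.04,"y":0,"z":0,"rx":0,"ry":0,"rz":0,"claw":255},{"x":-0.052,"y":0,"z":0,"rx":0,"ry":0,"rz":0,"claw":255},{"x":-0.058,"y":0,"z":0,"rx":0,"ry":0,"rz":0,"claw":255},{"x":-0.06,"y":0,"z":0,"rx":0,"ry":0,"rz":0,"claw":255},{"x":-0.062,"y":0,"z":0,"rx":0,"ry":0,"rz":0,"claw":255},{"x":-0.063,"y":0,"z":0,"rx":0,"ry":0,"rz":0,"claw":255},{"x":-0.064,"y":0,"z":0,"rx":0,"ry":0,"rz":0,"claw":255},{"x":-0.064,"y":0,"z":0,"rx":0,"ry":0,"rz":0,"claw":255}]'
python3 -c "
from t import *
go((.533,.152,.12),3.3,-.095)"
python3 -m inch '[{"x":-0.001,"y":0,"z":0,"rx":0,"ry":0,"rz":0,"claw":255},{"x":-0.002,"y":0,"z":0,"rx":0,"ry":0,"rz":0,"claw":255},{"x":-0.002,"y":0,"z":0,"rx":0,"ry":0,"rz":0,"claw":255}]'
python3 -c "
from t import *
go((.533,.152,.12),3.3,-.095)"
```

```text
time_s: 9.93
position: [0.5997, 0.1557, 0.1482]
ee_rot: [0.953, 0.027, 0.303, -0.009]
ft_force: [0.4, 0.0, -0.6]
finger_gap: 0.0165
t 9.9333 target TCP [0.5987 0.1558 0.1429] shift [-0.004  -0.0002  0.0038] rotvec [ 0.0005 -0.0052 -0.0013] now L -0.0911 lat 0.0002 -0.0038 F [ 0.36  0.05 -0.56] Fa -0.03
time_s: 10.18
position: [0.5981, 0.1555, 0.1471]
ee_rot: [0.953, 0.027, 0.303, -0.009]
ft_force: [1.0, -0.0, -1.2]
finger_gap: 0.0162
t 10.1833 target TCP [0.5987 0.1558 0.1429] shift [-0.002  -0.0002  0.0038] rotvec [ 0.0007 -0.0053 -0.0014] now L -0.0931 lat 0.0002 -0.0038 F [ 1.   -0.   -1.21] Fa 0.12
```

```bash
python3 -m inch '[{"x":-0.001,"y":0,"z":0,"rx":0,"ry":0,"rz":0,"claw":255},{"x":-0.0015,"y":0,"z":0,"rx":0,"ry":0,"rz":0,"claw":255},{"x":-0.0015,"y":0,"z":0,"rx":0,"ry":0,"rz":0,"claw":255}]'
python3 -c "
from t import *
go((.533,.152,.12),3.3,-.095)"
python3 -m inch '[{"x":-0.001,"y":0,"z":0,"rx":0,"ry":0,"rz":0,"claw":255},{"x":-0.0015,"y":0,"z":0,"rx":0,"ry":0,"rz":0,"claw":255},{"x":-0.0015,"y":0,"z":0,"rx":0,"ry":0,"rz":0,"claw":255}]'
python3 -c "
from t import *
go((.533,.152,.12),3.3,.075)"
```

```text
time_s: 10.43
position: [0.5974, 0.1556, 0.1467]
ee_rot: [0.952, 0.027, 0.304, -0.009]
ft_force: [1.3, -0.2, -0.1]
finger_gap: 0.0167
t 10.4333 target TCP [0.5987 0.1558 0.1429] shift [-0.0012 -0.0001  0.0038] rotvec [ 0.0003 -0.0064 -0.0013] now L -0.0939 lat 0.0001 -0.0039 F [ 1.26 -0.21 -0.11] Fa 0.96
time_s: 10.68
position: [0.5974, 0.1559, 0.1468]
ee_rot: [0.952, 0.027, 0.305, -0.009]
ft_force: [3.4, -1.2, 1.6]
finger_gap: 0.0168
t 10.6833 target TCP [0.7377 0.1638 0.2404] shift [0.1687 0.     0.0055] rotvec [-0.0004 -0.009  -0.001 ] now L -0.0938 lat -0.0002 -0.004 F [ 3.41 -1.17  1.57] Fa 3.63
```

Bottom contact again at about 3.6 N, at the same depth. I'll draw it right out.

```bash
python3 -m inch '[{"x":0.01,"y":0,"z":0,"rx":0,"ry":0,"rz":0,"claw":255},{"x":0.028,"y":0,"z":0,"rx":0,"ry":-0.003,"rz":0,"claw":255},{"x":0.046,"y":0,"z":0,"rx":0,"ry":-0.005,"rz":0,"claw":255},{"x":0.066,"y":0,"z":0.001,"rx":0,"ry":-0.007,"rz":0,"claw":255},{"x":0.086,"y":0,"z":0.001,"rx":0,"ry":-0.009,"rz":0,"claw":255},{"x":0.106,"y":0,"z":0.001,"rx":0,"ry":-0.009,"rz":0,"claw":255},{"x":0.126,"y":0,"z":0.001,"rx":0,"ry":-0.009,"rz":0,"claw":255},{"x":0.146,"y":0,"z":0.001,"rx":0,"ry":-0.009,"rz":0,"claw":255},{"x":0.162,"y":0,"z":0.001,"rx":0,"ry":-0.009,"rz":0,"claw":255},{"x":0.169,"y":0,"z":0.001,"rx":0,"ry":-0.009,"rz":0,"claw":255},{"x":0.169,"y":0,"z":0.001,"rx":0,"ry":-0.009,"rz":0,"claw":255},{"x":0.169,"y":0,"z":0.001,"rx":0,"ry":-0.009,"rz":0,"claw":255}]'
python3 - <<'E'
from t import *
cam('scene','s9.png');cam('side','d9.png');cam('wrist','w9.png')
s=read_state();T=R.from_quat(s['ee_rot']).as_matrix();p=s['position']
W=np.array([[0.9936,-0.1134,0],[-0.1134,-0.9936,0],[0,0,-1.]])
P=np.array([.5933,-.1987,.2391]);print(p,s['ft_force'],'shift',(T.T@(P-p)).round(4),'rot',R.from_matrix(T.T@W).as_rotvec().round(4))
E
python3 co.py
```

```text
time_s: 11.68
position: [0.734, 0.1634, 0.2427]
ee_rot: [0.954, 0.027, 0.299, -0.009]
ft_force: [-0.6, -0.1, -0.9]
finger_gap: 0.0167
[0.7333554  0.16344056 0.24224194] [-0.0965667   0.32922553 -0.47154533] shift [-0.1335  0.3536 -0.0891] rot [-0.0522 -0.6057  0.1652]
scene beaker 1055 ctr Y,N mm [-0.3  1. ] slope deg [-0.6  1.5]
scene head 341 ctr Y,N mm [-0.4  1.3] slope deg [ 0.3 -0.2]
 head A [0.0717 0.0735 0.138  0.1456]
side beaker 1203 ctr Y,N mm [ 3.3 -0.8] slope deg [1.2 0.7]
side head 368 ctr Y,N mm [ 2.2 -0.3] slope deg [-0.6 -0.1]
 head A [0.0711 0.0714 0.1372 0.1452]
```

View pics/s9.png

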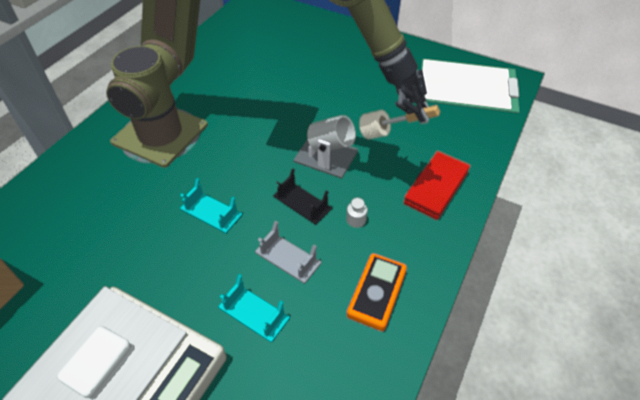

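View pics/w9.png

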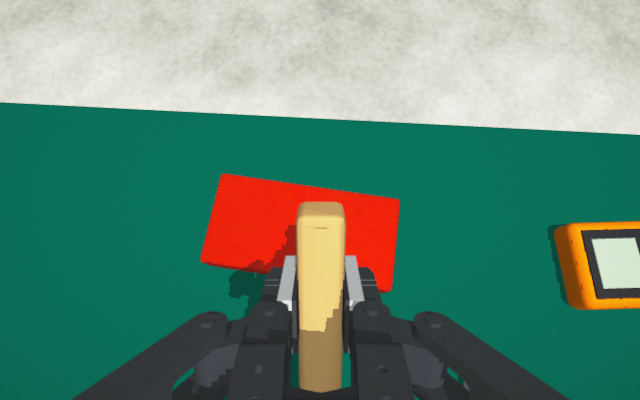

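The brush hasn't moved in the grip. I'll return over the rest by the mirrored path.

```bash
python3 -m inch '[{"x":0.01,"y":0.02,"z":-0.015,"rx":0,"ry":0,"rz":0,"claw":255},{"x":0.017,"y":0.05,"z":-0.025,"rx":0,"ry":0,"rz":0,"claw":255},{"x":0.017,"y":0.085,"z":-0.025,"rx":0,"ry":0,"rz":0,"claw":255},{"x":0.017,"y":0.12,"z":-0.025,"rx":0,"ry":0,"rz":0,"claw":255},{"x":0.01,"y":0.155,"z":-0.03,"rx":-0.003,"ry":-0.04,"rz":0.01,"claw":255},{"x":-0.01,"y":0.19,"z":-0.045,"rx":-0.01,"ry":-0.13,"rz":0.035,"claw":255},{"x":-0.03,"y":0.22,"z":-0.06,"rx":-0.019,"ry":-0.23,"rz":0.062,"claw":255},{"x":-0.05,"y":0.25,"z":-0.073,"rx":-0.028,"ry":-0.33,"rz":0.09,"claw":255},{"x":-0.07,"y":0.28,"z":-0.087,"rx":-0.037,"ry":-0.43,"rz":0.118,"claw":255},{"x":-0.09,"y":0.31,"z":-0.1,"rx":-0.046,"ry":-0.53,"rz":0.145,"claw":255},{"x":-0.108,"y":0.335,"z":-0.11,"rx":-0.051,"ry":-0.59,"rz":0.161,"claw":255},{"x":-0.12,"y":0.35,"z":-0.11,"rx":-0.0522,"ry":-0.6057,"rz":0.1652,"claw":255},{"x":-0.13,"y":0.3536,"z":-0.095,"rx":-0.0522,"ry":-0.6057,"rz":0.1652,"claw":255},{"x":-0.1335,"y":0.3536,"z":-0.0891,"rx":-0.0522,"ry":-0.6057,"rz":0.1652,"claw":255},{"x":-0.1335,"y":0.3536,"z":-0.0891,"rx":-0.0522,"ry":-0.6057,"rz":0.1652,"claw":255},{"x":-0.1335,"y":0.3536,"z":-0.0891,"rx":-0.0522,"ry":-0.6057,"rz":0.1652,"claw":255}]'
cat > ret.py <<'E'
from h import *
def rel(P):
    s=read_state();T=R.from_quat(s['ee_rot']).as_matrix();p=s['position']
    W=np.array([[0.9936,-0.1134,0],[-0.1134,-0.9936,0],[0,0,-1.]])
    P=np.array(P);print('t',s['time_s'],p.round(4),s['ft_force'].round(2),s['torque'].round(3),'shift',(T.T@(P-p)).round(4),'rot',R.from_matrix(T.T@W).as_rotvec().round(4))
E
python3 - <<'E'
from ret import *
cam('side','d10.png');cam('scene','s10.png');cam('wrist','w10.png')
rel((.5933,-.1987,.0391))
for n in('scene','side'):
    c=load(n);P=cloud(c);hsv=cv2.cvtColor(c['img'],cv2.COLOR_BGR2HSV).astype(int);H,S,V=hsv[...,0],hsv[...,1],hsv[...,2]
    m2=(P[...,2]>.2)&(P[...,2]<.32)&(P[...,0]<.48)&(P[...,0]>.4)&(P[...,1]<-.1)&(S<90)&(H<30)&(V>110)
    print(P[m2].min(0).round(3),P[m2].max(0).round(3))
E
```

```text
time_s: 13.17
position: [0.5926, -0.1978, 0.2383]
ee_rot: [0.998, -0.057, -0.001, -0.001]
ft_force: [0.1, 0.2, 0.1]
finger_gap: 0.0164
t 13.3167 [ 0.5938 -0.198   0.2401] [-0.43 -0.12 -0.96] [-0.039 -0.084 -0.024] shift [-0.0007  0.0007  0.201 ] rot [ 0.0003 -0.0016  0.0012]
[ 0.429 -0.217  0.228] [ 0.48  -0.167  0.288]
[ 0.427 -0.215  0.225] [ 0.48  -0.148  0.287]
```

View pics/d10.png

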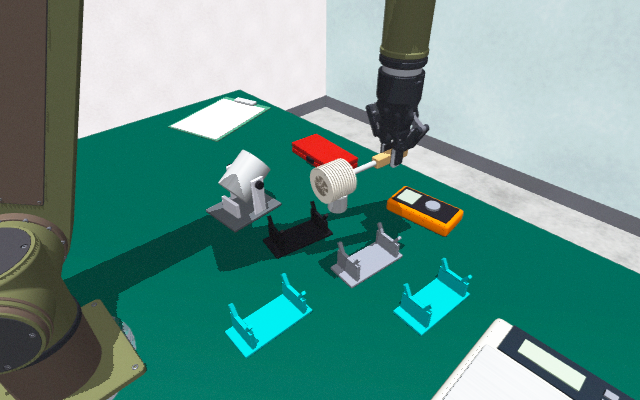

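This matches the post-lift state to about 2 mm. I'll descend to about 8 mm above the resting height.

```bash
python3 -m inch '[{"x":-0.0007,"y":0.0007,"z":0.03,"rx":0,"ry":-0.0016,"rz":0.0012,"claw":255},{"x":-0.0007,"y":0.0007,"z":0.06,"rx":0,"ry":-0.0016,"rz":0.0012,"claw":255},{"x":-0.0007,"y":0.0007,"z":0.09,"rx":0,"ry":-0.0016,"rz":0.0012,"claw":255},{"x":-0.0007,"y":0.0007,"z":0.12,"rx":0,"ry":-0.0016,"rz":0.0012,"claw":255},{"x":-0.0007,"y":0.0007,"z":0.15,"rx":0,"ry":-0.0016,"rz":0.0012,"claw":255},{"x":-0.0007,"y":0.0007,"z":0.175,"rx":0,"ry":-0.0016,"rz":0.0012,"claw":255},{"x":-0.0007,"y":0.0007,"z":0.188,"rx":0,"ry":-0.0016,"rz":0.0012,"claw":255},{"x":-0.0007,"y":0.0007,"z":0.192,"rx":0,"ry":-0.0016,"rz":0.0012,"claw":255},{"x":-0.0007,"y":0.0007,"z":0.192,"rx":0,"ry":-0.0016,"rz":0.0012,"claw":255},{"x":-0.0007,"y":0.0007,"z":0.192,"rx":0,"ry":-0.0016,"rz":0.0012,"claw":255}]'
python3 - <<'E'
from ret import *
cam('wrist','w11.png');c=cam('side','d11.png');cv2.imwrite('pics/d11z.png',cv2.resize(c['img'][200:300,290:430],None,fx=5,fy=5))
rel((.5933,-.1987,.0391))
E
```

```text
time_s: 14.15
position: [0.5945, -0.1987, 0.0492]
ee_rot: [0.998, -0.056, 0.001, 0.0]
ft_force: [-0.3, -1.0, -1.6]
finger_gap: 0.0169
t 14.25 [ 0.5949 -0.1991  0.0499] [ 0.56  0.28 -0.95] [-0.032  0.073  0.02 ] shift [-0.0016 -0.0002  0.0108] rot [ 0.0013 -0.0034  0.0004]
```

View pics/w11.png

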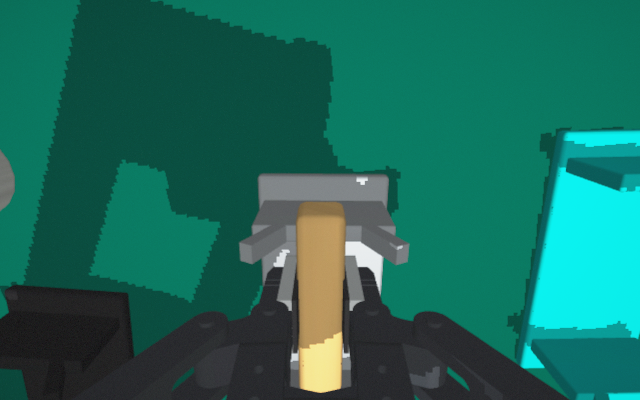

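View pics/d11z.png

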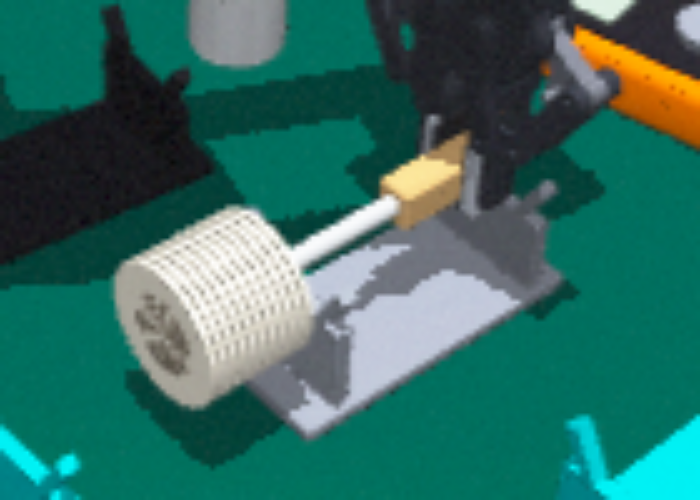

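The brush lines up with both saddles. I'll set it down slowly.

```bash
python3 -m inch '[{"x":-0.0016,"y":0,"z":0.002,"rx":0.001,"ry":-0.003,"rz":0,"claw":255},{"x":-0.0016,"y":0,"z":0.004,"rx":0.001,"ry":-0.003,"rz":0,"claw":255},{"x":-0.0016,"y":0,"z":0.006,"rx":0.001,"ry":-0.003,"rz":0,"claw":255},{"x":-0.0016,"y":0,"z":0.008,"rx":0.001,"ry":-0.003,"rz":0,"claw":255},{"x":-0.0016,"y":0,"z":0.009,"rx":0.001,"ry":-0.003,"rz":0,"claw":255},{"x":-0.0016,"y":0,"z":0.009,"rx":0.001,"ry":-0.003,"rz":0,"claw":255},{"x":-0.0016,"y":0,"z":0.009,"rx":0.001,"ry":-0.003,"rz":0,"claw":255}]'
python3 -c "
from ret import *
rel((.5933,-.1987,.0391))"
```

```text
time_s: 14.83
position: [0.5931, -0.1989, 0.0407]
ee_rot: [0.998, -0.057, -0.0, 0.0]
ft_force: [-0.2, -0.1, -1.0]
finger_gap: 0.0166
t 14.8333 [ 0.5931 -0.1989  0.0407] [-0.2  -0.12 -0.97] [-0.007 -0.067  0.018] shift [ 0.0001 -0.0002  0.0016] rot [0.0001 0.     0.0003]
```

```bash
python3 -m inch '[{"x":0,"y":0,"z":0.001,"rx":0,"ry":0,"rz":0,"claw":255},{"x":0,"y":0,"z":0.002,"rx":0,"ry":0,"rz":0,"claw":255},{"x":0,"y":0,"z":0.002,"rx":0,"ry":0,"rz":0,"claw":255},{"x":0,"y":0,"z":0.002,"rx":0,"ry":0,"rz":0,"claw":255}]'
python3 -c "
from ret import *
rel((.5933,-.1987,.0391))"
```

```text
time_s: 15.17
position: [0.5933, -0.1989, 0.039]
ee_rot: [0.998, -0.057, 0.0, 0.0]
ft_force: [-0.0, 0.9, 2.9]
finger_gap: 0.0164
t 15.1667 [ 0.5933 -0.1989  0.039 ] [-0.02  0.95  2.89] [ 0.036  0.108 -0.062] shift [ 0.     -0.0002 -0.0001] rot [ 0.0003 -0.0003  0.0003]
```

It's seated at the original pose with 2.9 N upward. I'll release.

```bash
python3 -m inch '[{"x":0,"y":0,"z":0,"rx":0,"ry":0,"rz":0,"claw":150},{"x":0,"y":0,"z":0,"rx":0,"ry":0,"rz":0,"claw":80},{"x":0,"y":0,"z":0,"rx":0,"ry":0,"rz":0,"claw":0},{"x":0,"y":0,"z":0,"rx":0,"ry":0,"rz":0,"claw":0},{"x":0,"y":0,"z":0,"rx":0,"ry":0,"rz":0,"claw":0},{"x":0,"y":0,"z":0,"rx":0,"ry":0,"rz":0,"claw":0},{"x":0,"y":0,"z":0,"rx":0,"ry":0,"rz":0,"claw":0},{"x":0,"y":0,"z":0,"rx":0,"ry":0,"rz":0,"claw":0}]'
python3 - <<'E'
from h import *
cam('wrist','w12.png')
E
python3 m2.py wrist
```

```text
time_s: 15.83
position: [0.5933, -0.1989, 0.039]
ee_rot: [0.998, -0.057, 0.0, 0.0]
ft_force: [0.3, 0.5, -0.2]
finger_gap: 0.0854
wrist handletop 8013 [ 0.5967 -0.1994  0.0646] (array([ 592. , -198.9]), array([17.8, 79.1]), 83.3)
 dir deg -6.74713072818395
 restbase 13215 (array([ 564.8, -196.5]), array([ 69.7, 131.4]), 83.0)
 grey high 5693 [ 0.564 -0.256  0.05 ] [ 0.627 -0.144  0.075]
 standbase 0 0
```

View pics/w12.png

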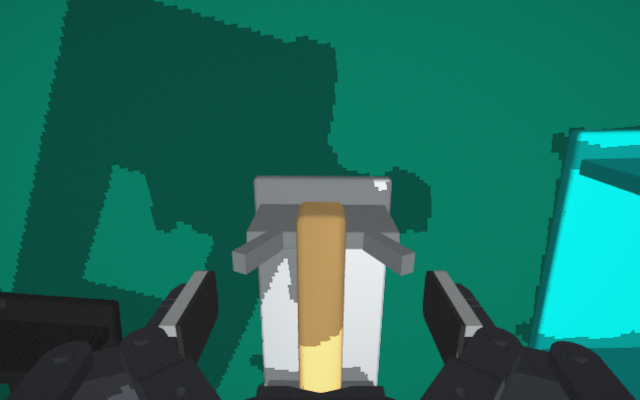

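The fingers are open and the brush is lying on the rest. I'll withdraw straight up.

```bash
python3 -m inch '[{"x":0,"y":0,"z":-0.01,"rx":0,"ry":0,"rz":0,"claw":0},{"x":0,"y":0,"z":-0.035,"rx":0,"ry":0,"rz":0,"claw":0},{"x":0,"y":0,"z":-0.065,"rx":0,"ry":0,"rz":0,"claw":0},{"x":0,"y":0,"z":-0.1,"rx":0,"ry":0,"rz":0,"claw":0},{"x":0,"y":0,"z":-0.135,"rx":0,"ry":0,"rz":0,"claw":0},{"x":0,"y":0,"z":-0.17,"rx":0,"ry":0,"rz":0,"claw":0},{"x":0,"y":0,"z":-0.19,"rx":0,"ry":0,"rz":0,"claw":0},{"x":0,"y":0,"z":-0.192,"rx":0,"ry":0,"rz":0,"claw":0},{"x":0,"y":0,"z":-0.192,"rx":0,"ry":0,"rz":0,"claw":0},{"x":0,"y":0,"z":-0.192,"rx":0,"ry":0,"rz":0,"claw":0},{"x":0,"y":0,"z":-0.192,"rx":0,"ry":0,"rz":0,"claw":0}]'
python3 - <<'E'
from h import *
cam('wrist','w13.png');cam('scene','s13.png');cam('side','d13.png'); s=read_state(); print(s['time_s'],s['position'],s['dq'].round(3))
E
python3 m2.py wrist scene side
```

```text
time_s: 16.8
position: [0.592, -0.1984, 0.2294]
ee_rot: [0.998, -0.057, -0.001, -0.0]
ft_force: [-0.3, -0.5, -1.1]
finger_gap: 0.0855
16.95 [ 0.59233264 -0.19853274  0.22921008] [ 0.    -0.002 -0.01   0.001 -0.001 -0.   ]
wrist handletop 1672 [ 0.5941 -0.1993  0.0647] (array([ 591.9, -199. ]), array([17.3, 78.8]), 83.2)
 dir deg -6.5017087490614
 restbase 4808 (array([ 561.9, -196.4]), array([ 69.4, 136.6]), 83.0)
 grey high 2474 [ 0.43  -0.235  0.05 ] [ 0.628 -0.151  0.075]
 standbase 5639 (array([479.5, 139.4]), array([150.2,  98.6]), 3.2)
scene handletop 214 [ 0.5908 -0.2028  0.0647] (array([ 589.7, -202.6]), array([18.1, 78. ]), 83.0)
 dir deg -7.690352973503187
 restbase 687 (array([ 554.1, -199.7]), array([ 69.4, 148.3]), 82.1)
 grey high 446 [ 0.427 -0.238  0.05 ] [ 0.628 -0.159  0.075]
 standbase 444 (array([516.3, 149.4]), array([ 70.5, 119.6]), 3.3)
side handletop 217 [ 0.587  -0.1998  0.0647] (array([ 588.7, -198.6]), array([18.1, 79.9]), 83.4)
 dir deg -7.260798399626795
 restbase 915 (array([ 553.3, -197.7]), array([ 65.6, 149.2]), 83.4)
 grey high 614 [ 0.427 -0.234  0.05 ] [ 0.619 -0.149  0.075]
 standbase 988 (array([476.3, 151.5]), array([149.2, 119.9]), 2.8)
```

View pics/d13.png

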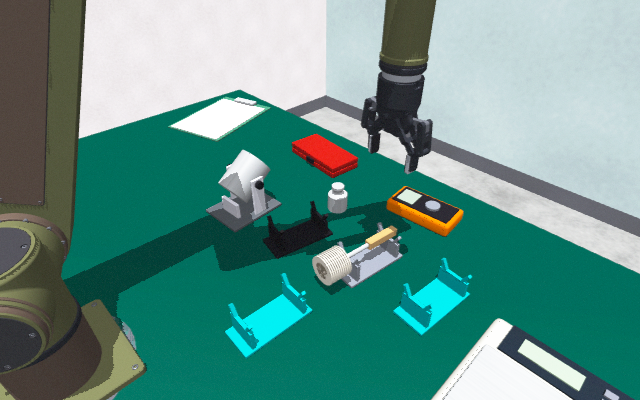

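View pics/w13.png

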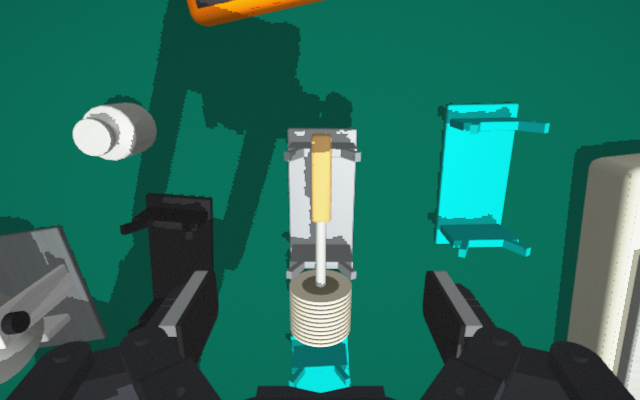

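The side and wrist views show the brush lying level across both grey posts, bristles towards the robot (side px (333, 266)) and within about 1–2 mm of where it started. The weight, case and meter haven't moved, and the gripper is clear. I'll hand the job in.

```bash
python3 -c "
from h import *
print(sign_off(), read_state()['time_s'])"
```

```text
the job is handed in; nothing more can be done
the job is handed in; nothing more can be done
```

I brushed out the beaker as asked, laid the brush back on its rest, and handed the job in after about 17 s of the allowed 58 s. No verdict is reported.

- **Brushing:** I pushed the bristles to the bottom and felt about 4 N there. I then drew back until roughly half the head showed at the mouth, with the tip still about 26 mm inside. The second push met the bottom at the same depth with about 3.6 N, and then I drew the brush right out.
- **Brush on its rest:** It lies level across both grey posts with the bristles towards the robot, and the gripper is open and clear above it. The handle is within about 1–2 mm of where it started.
- **Direction:** The wrist camera puts the brush within about 0.5° of its starting direction. The scene and side cameras read about 1° more than before, which I put down to coarse pixels.
- **Weight, case and meter:** They look unmoved in the last pictures; I did not measure them.
- **Disagreements:** The cameras differ from each other by 2–4 mm on absolute position. Before inserting, the head hung about 4 mm below the beaker's axis, and I corrected that. The first move command was refused for missing fields, and nothing moved.

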